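# Switch on a guarded output

## Robot

A 6-joint arm with a two-finger parallel gripper is mounted at the origin on the work surface; the furniture and walls round the work are solid. World frame = base frame: x ahead of the robot, y to its left, z up, the work surface at z = 0. Lengths are in m, angles in rad, forces in N, time in s.
With the tool pointing down it reaches from about 0.35 to 0.8 m from the base axis. Payload 7.3 kg.
Tool frame: the origin (TCP) lies between the finger pads; the fingertips stand 25 mm ahead of it and the grasp point (between the pads) lies 6 mm ahead of it (r.tip_extent is the distance from the TCP to the fingertips, in m); z points along the fingers, y is the line along which they close (so a half turn about z gives the same grasp; the last joint's range is limited). The gripper opens to 85 mm and grips with 20 to 120 N. Pads are 22 mm wide; open, the fingers measure 114 mm over their backs; the gripper's body (76 mm by 85 mm) begins 54 mm behind the grasp point. The pads swing forward as they close: fully open they stand 13 mm farther back than shut.
Start: joints at [-1.487, 0.342, 1.524, -0, 1.275, -0.146], TCP at [0.12, -0.511, 0.218] pointing down, gripper open.
Joint ranges: [-2.53, 2.53], [-0.77, 2.02], [0.04, 2.7], [-1, 4.14], [0.28, 2.66], [-3.11, 3.11]. Speed limits (rad/s): [2.57, 2.57, 3.14, 3.14, 3.14, 3.14].

## Interface

Orientations are given as a unit quaternion [x, y, z, w].
In Python, from workcell import r, command_gripper, optics gives the robot as it stands. The module is installed in compiled form; this text tells all that it offers. Calls block until the motion is done:
- r.reach(position, orientation): joint-space move of the TCP to a pose.
- r.move_straight(position, orientation=None, speed=0.15, max_force=None): straight line of the TCP; orientation=None keeps the orientation; speed is the mean speed in m/s. With max_force (N) it stops when the force on the tool has changed by that much, and returns True; else False.
- r.movej(angles): joint-space move.
- command_gripper(opening, force=None): finger opening in m; force is the grip in N (None keeps the last); returns when the fingers have stopped.
- r.hold(seconds).
- r.solve_ik(position, orientation): joint angles nearest the present ones, or None.
- r.read_state(): the state.
- optics.get_image(name): name is "side" or "top"; returns (picture, depth): 400x640x3 uint8, red, green, blue; 400x640 float32, m along the optical axis (not along the pixel's ray), 0 where there is no reading.
- optics.camera_model(name): a dict with "K" (3x3 intrinsics, pixels), "R" (3x3) and "t" (3): a world point X has camera coordinates R X + t. Camera axes: x right, y down, z forward; pixel columns grow to the right and rows downward; lengths in m; the calibration is good to about 2 mm. A picture is of the moment at which its call begins. camera_model takes no time and is no camera call.
A pose or a line that the arm cannot do raises r.PlanningError and nothing moves.
- r.finish_job(): hands the job in; it is judged then, once.
The state is a dict: "time_s": time; "joint_positions": joint angles; "dq": joint speeds; "tau": joint torques, N m; "eef_pos": TCP position; "eef_rot": TCP orientation; "contact_force": force on the tool from outside, world axes, zero at the start; "torque": the same for the moment, N m; "grip_width": finger opening in m; "grip_force": force on a finger pad.
Only numpy, scipy, OpenCV 4.12 (cv2) and the standard library are available. Lean on these libraries where they do the work, as an engineer would, in place of code of your own. Each camera call takes 0.05 s, during which the arm holds its last target. There are 200 camera calls.

## Task

Switch on the grey box that has the two terminal posts: lift its hinged guard fully open, flip the toggle beneath it all the way over towards the hinge, then lower the guard until it lies fully shut. Lower the guard in hand, do not let it drop, and leave the guard and toggle of the other box (the one with a single round knob) as they are.

Things in the scene. Friction and masses are not known exactly. Their poses are not given: they have to be found in the camera images.
- supply: grey box 130 x 100 x 45 mm (130 along its x), fixed to the bench, with TWO terminal posts (17 mm wide, 27 mm high) in a row along the -y side of its top. Origin: centre of its underside; x points to the hinge side (away from the robot, within 20 degrees), z up. On its top, 18 mm to the +y side of its middle line, a hinged guard flap covers a toggle lever; same on both boxes.
- supply_guard (a joint): angle of this box's guard flap, rad: 0 = shut and level over the toggle, 1.85 = fully open, leaning back past upright against its stop. The flap is 98 x 48 x 3 mm, 50 g, hinged along y at its far edge; its shut top face is 83 mm above the bench. The hinge turns freely: let go short of about 1.4 rad the flap drops shut, past about 1.75 rad it stays open.
- supply_hinge (a point): middle of the hinge pin of that guard, 79 mm above the bench, 52 mm to +x of the box's middle; the hinge line runs along the box's y. Does not move with the flap.
- supply_tab (a point): grip tab on that guard: upright black plate, 10 mm thick along the box's y, 24 mm long, 29 mm high, on the flap's top face. This point: on the tab, 22 mm above the flap's top face, 7 mm below the tab's top; 84 mm from the hinge line along the flap, 26 mm above it (105 mm over the bench when shut); turns with the flap. Pinched across its thickness, the tab can swivel between the fingers.
- supply_lever (a joint): angle of the toggle lever under that guard, rad: 0 = leaning 23 degrees to -x of the box (towards the robot, off), 0.8 = leaning 23 degrees to +x (towards the hinge, on). Stays where it is left; needs about 1.5 N at the tip.
- supply_lever_tip (a point): top of that toggle lever, a steel bat 9 mm thick near the top and 27.5 mm long, pivoting 2 mm above the top panel on the guard's middle line, 15 mm to -x of the box's middle; two fences 10 mm high stand 27 mm to either side of it.
- heater: grey box 130 x 100 x 45 mm (130 along its x), fixed to the bench, with ONE round knob (27 mm wide, 18 mm high) on the -y side of its top instead of posts. Origin: centre of its underside; x points to the hinge side (away from the robot, within 20 degrees), z up. On its top, 18 mm to the +y side of its middle line, a hinged guard flap covers a toggle lever; same on both boxes.
- heater_guard (a joint): angle of this box's guard flap, rad: 0 = shut and level over the toggle, 1.85 = fully open, leaning back past upright against its stop. The flap is 98 x 48 x 3 mm, 50 g, hinged along y at its far edge; its shut top face is 83 mm above the bench. The hinge turns freely: let go short of about 1.4 rad the flap drops shut, past about 1.75 rad it stays open.
- heater_hinge (a point): middle of the hinge pin of that guard, 79 mm above the bench, 52 mm to +x of the box's middle; the hinge line runs along the box's y. Does not move with the flap.
- heater_tab (a point): grip tab on that guard: upright black plate, 10 mm thick along the box's y, 24 mm long, 29 mm high, on the flap's top face. This point: on the tab, 22 mm above the flap's top face, 7 mm below the tab's top; 84 mm from the hinge line along the flap, 26 mm above it (105 mm over the bench when shut); turns with the flap. Pinched across its thickness, the tab can swivel between the fingers.
- heater_lever (a joint): angle of the toggle lever under that guard, rad: 0 = leaning 23 degrees to -x of the box (towards the robot, off), 0.8 = leaning 23 degrees to +x (towards the hinge, on). Stays where it is left; needs about 1.5 N at the tip.
- heater_lever_tip (a point): top of that toggle lever, a steel bat 9 mm thick near the top and 27.5 mm long, pivoting 2 mm above the top panel on the guard's middle line, 15 mm to -x of the box's middle; two fences 10 mm high stand 27 mm to either side of it.

How it is judged:
On the way, in this order (a step that is already met when the one before it is completed fails the run):
1. the guard of the box with two posts is lifted open, the toggle still off (value of joint supply_guard above 1.4 rad and value of joint supply_lever below 0.4 rad), for 0.2 s.
2. the toggle is flipped over while the guard is open (value of joint supply_lever above 0.68 rad and value of joint supply_guard above 1.2 rad), for 0.2 s.
At the end, for the whole second after the job is handed in: the guard of the box with two posts is shut (within 0.06 rad) over its toggle, which is on (above 0.68 rad); the other box's guard is shut and its toggle where it was (value of joint each of supply_guard, heater_guard below 0.06 rad and value of joint supply_lever above 0.68 rad); the robot touches nothing.
It fails at once if the guard of the box with two posts drops (falls at more than 3 rad/s while still over 0.2 rad open) (velocity of joint supply_guard below -3 rad/s and value of joint supply_guard above 0.2 rad).
It fails at once if the other box's guard is lifted (more than 0.15 rad) or its toggle moved (tip by more than 5 mm) (value of joint heater_guard above 0.15 rad or distance of heater_lever_tip from where it was at the start of the episode above 0.005 m).
It also fails if it takes over 59 s, if anything falls off the work surface, if the arm or the gripper's body presses on something with over 40 N, if the wrist force passes 120 N, or if a joint passes its speed limit or range.

## Working session

There is one attempt and no reset: what is moved stays moved. The work goes in short steps, each a Python script; the robot and the scene stay as the last script left them, time stands still between calls to the robot, and variables do not carry over. Pictures are saved under pics/ and viewed, at most 11 in all, crops included, and the job is handed in when it is done.

```bash
mkdir -p pics; python3 - <<'E'
from workcell import r, optics
import cv2, numpy as np
for n in("top","side"):
    im,d=optics.get_image(n); cv2.imwrite(f"pics/{n}0.png",im[:,:,::-1]); np.savez(f"{n}0.npz",im=im,d=d)
    m=optics.camera_model(n); print(n,m["K"],m["R"],m["t"],(d>0).mean())
print(r.read_state()["time_s"],r.read_state()["eef_rot"])
E
```

```text
top [[373.19760161   0.         324.33511238]
 [  0.         373.19760161 201.12482264]
 [  0.           0.           1.        ]] [[-0.00713486 -0.99988297  0.01353297]
 [-0.98208213  0.00445792 -0.18840067]
 [ 0.18831829 -0.0146347  -0.98199901]] [0.00184413 0.48896709 0.85511341] 0.99591015625
side [[422.26712647   0.         319.7202647 ]
 [  0.         422.26712647 200.43282002]
 [  0.           0.           1.        ]] [[ 0.99761826  0.06750282  0.01418392]
 [ 0.05486838 -0.65199173 -0.75623822]
 [-0.04180042  0.7552153  -0.65414263]] [-0.46548596  0.058863    1.00315338] 0.99588671875
0.1 [ 9.93405686e-01  1.14650299e-01  1.92245869e-05 -6.71905767e-04]
```

View pics/top0.png

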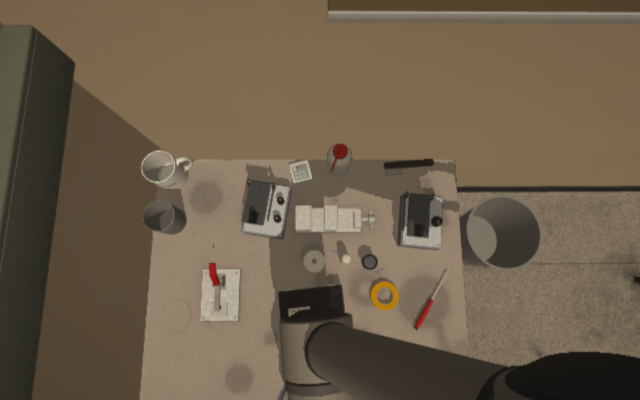

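View pics/side0.png

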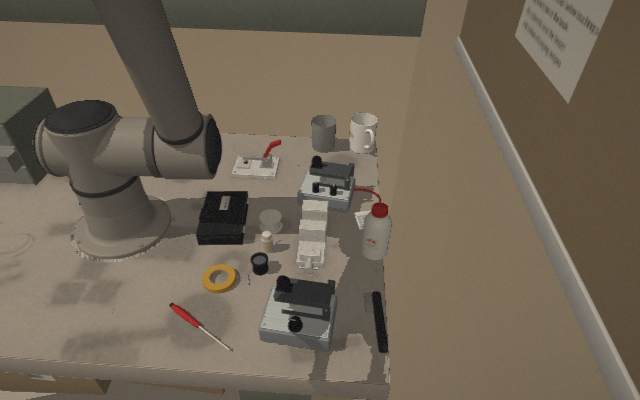

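The top view shows the two-post supply box at about (266,210), rotated slightly. The one-knob heater is at (421,221). In the side view the supply is at (328,185) and the heater at (299,312). Both guards are shut. Next I'll measure the boxes from depth.

```bash
cat > see.py <<'E'
import numpy as np
from workcell import optics
def cloud(n,d):
    m=optics.camera_model(n); K,R,t=m["K"],m["R"],m["t"]
    v,u=np.mgrid[:d.shape[0],:d.shape[1]]
    c=np.stack([(u-K[0,2])/K[0,0]*d,(v-K[1,2])/K[1,1]*d,d],-1)
    P=(c-t)@R; P[d==0]=np.nan
    return P
E
python3 - <<'E'
import numpy as np, cv2
from see import cloud
out={}
for n,c in(("top",(266,210)),("side",(328,185))):
    z=np.load(n+"0.npz"); P=cloud(n,z["d"]); im=z["im"]
    p0=P[c[1],c[0]]; print(n,p0)
    near=(np.linalg.norm(P[...,:2]-p0[:2],axis=-1)<0.13)
    q=P[near]
    h,e=np.histogram(q[:,2],np.arange(-.01,.14,.005)); print(dict(zip((e[:-1]*1000).round().astype(int).tolist(),h.tolist())))
    for nm,lo,hi in(("box",.038,.052),("flap",.077,.090),("tabtop",.105,.119),("posts",.064,.075),("above box",.035,.13)):
        s=q[(q[:,2]>lo)&(q[:,2]<hi)][:,:2]
        # largest cluster via raster
        g=np.zeros((400,400),np.uint8); ij=((s-p0[:2])*1000+200).astype(int); g[ij[:,0],ij[:,1]]=255
        g2=cv2.dilate(g,np.ones((5,5))); k,l,st,ce=cv2.connectedComponentsWithStats(g2)
        for b in np.argsort(-st[1:,4])[:2]+1:
            pts=s[l[ij[:,0],ij[:,1]]==b]
            R=cv2.minAreaRect((pts*1000).astype(np.float32))
            print(n,nm,len(pts),np.round(R[0],1),np.round(R[1],1),round(R[2],1),"mean",(pts.mean(0)*1000).round(1))
    x0,y0=c[0]-70,c[1]-60
    cr=cv2.resize(im[y0:y0+120,x0:x0+140],None,fx=4,fy=4,interpolation=cv2.INTER_CUBIC)
    out[n]=cr
cv2.imwrite("pics/crop.png",cv2.resize(np.vstack([out["top"],out["side"]]),None,fx=.62,fy=.62)[:,:,::-1])
E
```

```text
top [0.46312891 0.13504876 0.07498191]
{-10: 10, -5: 2752, 0: 2357, 5: 66, 10: 315, 15: 31, 20: 17, 25: 30, 30: 22, 35: 83, 40: 613, 45: 502, 50: 388, 55: 23, 60: 10, 65: 74, 70: 19, 75: 49, 80: 768, 85: 79, 90: 4, 95: 6, 100: 9, 105: 24, 110: 21, 115: 0, 120: 0, 125: 0, 130: 0, 135: 0}
top box 1104 [472.  139.9] [ 99.3 129.8] 80.5 mean [456.4 124.9]
top box 283 [448.9  49.1] [60.3 40.5] 0.2 mean [446.8  48.6]
top flap 889 [481.2 157.4] [ 66.  104.3] 80.7 mean [483.4 155.7]
top tabtop 45 [443.3 162.8] [ 9.8 21. ] 82.5 mean [443.4 162.6]
top posts 41 [488.6 103.7] [15.2 14.3] 3.4 mean [488.4 103.8]
top posts 41 [445.3 110.1] [14.4 14.1] 1.4 mean [445.3 110.6]
top above box 2242 [472.4 140.7] [101.3 130.1] 81.0 mean [468.  137.5]
top above box 430 [448.9  49.1] [60.3 40.5] 0.2 mean [447.7  49.7]
side [0.4776673  0.13016208 0.05093012]
{-10: 0, -5: 873, 0: 1383, 5: 49, 10: 162, 15: 71, 20: 72, 25: 80, 30: 115, 35: 143, 40: 455, 45: 538, 50: 342, 55: 51, 60: 38, 65: 60, 70: 52, 75: 71, 80: 442, 85: 55, 90: 20, 95: 12, 100: 19, 105: 18, 110: 11, 115: 0, 120: 0, 125: 0, 130: 0, 135: 0}
side box 972 [473.4 139.1] [ 99.6 129.9] 81.1 mean [472.4 125.5]
side box 219 [450.3  49.3] [41.5 59.9] 88.8 mean [450.8  41.2]
side flap 546 [482.2 157.8] [ 67.8 103.3] 80.9 mean [486.7 151.8]
side tabtop 29 [445.  161.9] [19.6 10.8] 1.7 mean [445.9 161.5]
side posts 29 [476.5 135.4] [ 4.5 75.7] 80.3 mean [478.  135.7]
side posts 30 [490.6 105.9] [14.6 18. ] 2.1 mean [490.5 103.3]
side above box 1911 [473.4 139.4] [103.6 132.1] 82.7 mean [477.1 133.4]
side above box 406 [450.3  49.3] [41.5 59.9] 88.8 mean [450.8  44.5]
```

View pics/crop.png

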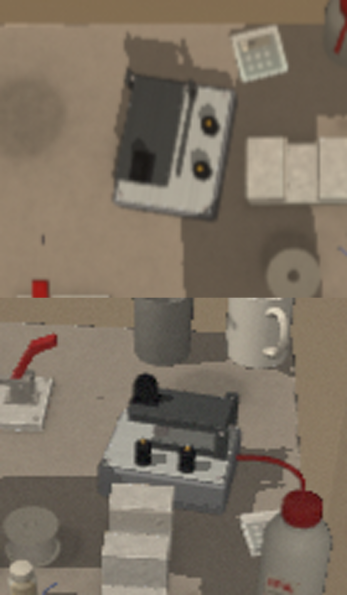

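The box centre is at (473,139.5) mm with a yaw of about -9.1°. The tab's predicted position from that matches the measured one within about 1 mm. Now I'll approach, grip the tab and start lifting.

```bash
cat > h.py <<'E'
import numpy as np
from scipy.spatial.transform import Rotation as Ro
from workcell import r, command_gripper, optics
C=np.array([.4729,.1396]); YAW=np.radians(-9.1); c,s=np.cos(YAW),np.sin(YAW)
Q=Ro.from_matrix(np.array([[c,s,0],[s,-c,0],[0,0,-1]]).T).as_quat()  # tool x = box x, z down
def W(x,y,z): return np.array([C[0]+c*x-s*y, C[1]+s*x+c*y, z])
def tcp(th,n=.030,a=.084):   # TCP with the pinch at a along, n above the flap's hinge plane
    return W(.052-a*np.cos(th)+n*np.sin(th), .018, .079+a*np.sin(th)+n*np.cos(th)+.006)
def arc(a,b,n,speed):
    for t in np.linspace(a,b,n+1)[1:]: r.move_straight(tcp(t),Q,speed=speed)
def st(tag=""):
    x=r.read_state(); d=x["eef_pos"]-[C[0],C[1],0]
    print(tag,"t%.2f"%x["time_s"],"box",np.round([c*d[0]+s*d[1],-s*d[0]+c*d[1],d[2]],4),"F",np.round(x["contact_force"],1),"w",round(x["grip_width"],4),"gf",np.round(x["grip_force"],1))
E
python3 - <<'E'
from h import *
for t in np.linspace(0,1.85,8):
    if r.solve_ik(tcp(t),Q) is None: print("no ik",t)
p=r.read_state()["eef_pos"]; print(r.tip_extent)
r.move_straight([p[0],p[1],.36],speed=.25)
r.reach(tcp(0)+[0,0,.2],Q); command_gripper(.045,30)
r.move_straight(tcp(0)+[0,0,.04],Q,speed=.2); r.move_straight(tcp(0),Q,speed=.06,max_force=6); st("at tab")
command_gripper(0,30); st("gripped")
arc(0,.35,3,.05); st("0.35")
import cv2
im,_=optics.get_image("side"); cv2.imwrite("pics/s1.png",cv2.resize(im[100:260,230:450],None,fx=3,fy=3)[:,:,::-1])
E
```

```text
0.025
at tab t5.71 box [-0.0318  0.0181  0.1151] F [ 0.9 -0.5 -0.2] w 0.0447 gf 0.0
gripped t6.21 box [-0.032   0.018   0.1151] F [ 0.6 -0.4  0.4] w 0.0001 gf 0.0
0.35 t7.28 box [-0.0163  0.018   0.1422] F [ 0.1 -0.2  0.2] w 0.0002 gf 0.0
```

View pics/s1.png

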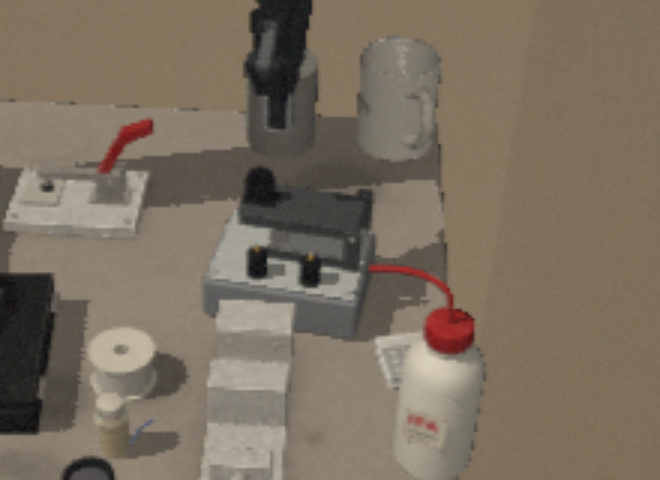

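The grip missed: the width read 0 and the flap is still shut. In the crop the fingertips at (280,128) sit well above the tab top at (262,172). I'll compare where the fingertips should be with what the depth shows.

```bash
python3 - <<'E'
from h import *
from see import cloud
import cv2
st()
for n in("side","top"):
    im,d=optics.get_image(n); m=optics.camera_model(n); P=cloud(n,d)
    X=W(-.0163,.018,.117); q=m["K"]@(m["R"]@X+m["t"]); print(n,"expected tip px",q[:2]/q[2],"X",X.round(3))
    q=P.reshape(-1,3); q=q[(abs(q[:,0]-X[0])<.06)&(abs(q[:,1]-X[1])<.06)&(q[:,2]>.10)&(q[:,2]<.30)]
    for lo in np.arange(.10,.22,.01):
        k=q[(q[:,2]>=lo)&(q[:,2]<lo+.01)]
        if len(k): print(" z%.2f"%lo,len(k),k.min(0).round(3)[:2],k.max(0).round(3)[:2])
E
```

```text
t7.33 box [-0.0166  0.018   0.142 ] F [ 0.7 -0.4  0.4] w 0.0 gf 0.0
side expected tip px [321.99051189 155.7981642 ] X [0.46  0.16  0.117]
 z0.10 32 [0.433 0.157] [0.455 0.167]
 z0.11 13 [0.438 0.158] [0.45  0.167]
 z0.15 11 [0.45  0.152] [0.469 0.158]
 z0.16 29 [0.45  0.144] [0.471 0.163]
 z0.17 36 [0.449 0.142] [0.47  0.162]
 z0.18 35 [0.449 0.144] [0.47  0.161]
 z0.19 9 [0.452 0.146] [0.474 0.166]
 z0.20 40 [0.442 0.123] [0.475 0.183]
 z0.21 29 [0.443 0.116] [0.472 0.152]
top expected tip px [252.00562042 208.46766619] X [0.46  0.16  0.117]
 z0.20 4 [0.441 0.128] [0.449 0.133]
 z0.21 11 [0.441 0.126] [0.45  0.137]
```

```bash
python3 - <<'E'
from h import *
from see import cloud
import cv2
st(); print(Ro.from_quat(r.read_state()["eef_rot"]).as_matrix().round(3).tolist(), r.read_state()["joint_positions"])
im,d=optics.get_image("side"); a=im[70:190,260:400]
command_gripper(.05); st()
im2,d2=optics.get_image("side"); b=im2[70:190,260:400]
P=cloud("side",d); print("closed column u=323:",[(v,P[v,323].round(3).tolist()) for v in range(120,162,3)])
P=cloud("side",d2); print("open tips:")
for u in range(300,350,3):
    k=[v for v in range(90,175) if P[v,u,2]>.12 and abs(P[v,u,0]-.46)<.07 and abs(P[v,u,1]-.16)<.07]
    if k: print(u,k[-1],P[k[-1],u].round(3))
cv2.imwrite("pics/s2.png",cv2.resize(np.hstack([a,b]),None,fx=2.8,fy=2.8,interpolation=cv2.INTER_CUBIC)[:,:,::-1])
E
```

```text
t7.43 box [-0.0168  0.018   0.1418] F [ 0.1  0.4 -0.1] w -0.0001 gf 0.0
[[0.987, -0.158, -0.0], [-0.158, -0.987, -0.0], [-0.0, 0.0, -1.0]] [1.77493391e-01 3.52175639e-01 1.74133001e+00 2.39294423e-05
 1.04850325e+00 1.90711606e+00]
 t8.02 box [-0.0166  0.018   0.142 ] F [-0.6 -0.5  0.9] w 0.0499 gf 0.0
closed column u=323: [(120, [0.463, 0.109, 0.246]), (123, [0.463, 0.102, 0.242]), (126, [0.463, 0.107, 0.232]), (129, [0.463, 0.117, 0.219]), (132, [0.463, 0.126, 0.205]), (135, [0.462, 0.145, 0.185]), (138, [0.462, 0.148, 0.175]), (141, [0.462, 0.147, 0.168]), (144, [0.462, 0.154, 0.155]), (147, [0.453, 0.345, 0.019]), (150, [0.453, 0.344, 0.01]), (153, [0.453, 0.343, -0.0]), (156, [0.454, 0.329, -0.001]), (159, [0.455, 0.315, -0.002])]
open tips:
309 96 [0.43  0.138 0.285]
312 135 [0.439 0.107 0.208]
315 147 [0.445 0.13  0.162]
318 148 [0.451 0.131 0.158]
321 148 [0.458 0.131 0.159]
324 147 [0.465 0.13  0.163]
327 136 [0.469 0.185 0.158]
330 120 [0.475 0.183 0.203]
333 112 [0.481 0.212 0.209]
336 97 [0.488 0.139 0.285]
339 95 [0.494 0.146 0.287]
```

View pics/s2.png

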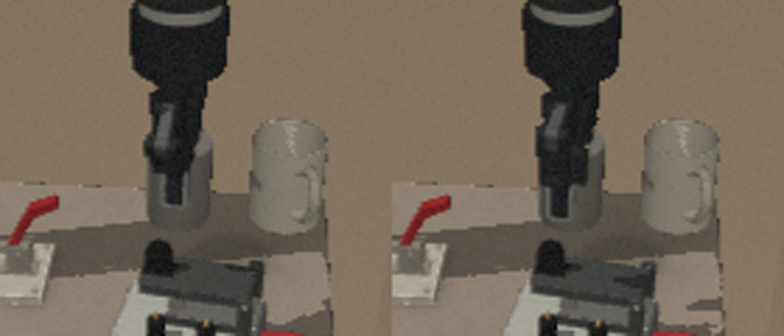

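The view shows the fingertips at about z 0.153 (crop (173,203)), which is roughly 36 mm higher than the state plus tip_extent predicts. Sideways they are right to about 3 mm. I'll calibrate the height by touching the flap gently with the fingers either side of the tab.

```bash
python3 - <<'E'
from h import *
from see import cloud
import cv2
command_gripper(.03); p=tcp(0)
r.move_straight(p+[0,0,.03],Q,speed=.15)
r.move_straight(p+[0,0,-.005],Q,speed=.08)
hit=r.move_straight(p-[0,0,.055],Q,speed=.025,max_force=4); st("touch %s"%hit)
for n in("side","top"):
    im,d=optics.get_image(n)
    if n=="side": cv2.imwrite("pics/s3.png",cv2.resize(im[70:210,250:410],None,fx=4,fy=4,interpolation=cv2.INTER_CUBIC)[:,:,::-1])
E
```

```text
touch True t10.71 box [-0.032   0.018   0.0695] F [-1.4 -0.6  6.7] w 0.0303 gf 3.2
```

View pics/s3.png

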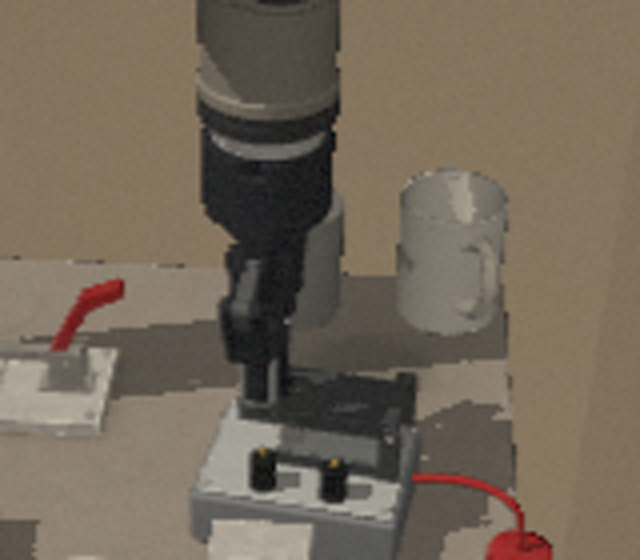

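Contact came at a reported z of 0.0695, with the tips on the flap (crop (258,410)). That confirms a constant 36 mm height offset, so I'll apply it, grip and lift in small steps.

```bash
sed -i 's/np.cos(th)+.006)/np.cos(th)+.006-D)/; s/^C=/D=.036; C=/' h.py; python3 - <<'E'
from h import *
import sys
r.move_straight(tcp(0),Q,speed=.05); st("pre")
command_gripper(0,40); st("grip")
if r.read_state()["grip_width"]<.007: sys.exit("missed")
for k in range(1,9):
    arc((k-1)*.1,k*.1,1,.05); st("%.1f"%(k*.1))
    if np.linalg.norm(r.read_state()["contact_force"])>20: break
import cv2
im,_=optics.get_image("side"); cv2.imwrite("pics/s4.png",cv2.resize(im[70:210,250:410],None,fx=4,fy=4,interpolation=cv2.INTER_CUBIC)[:,:,::-1])
E
```

```text
pre t11.16 box [-0.0318  0.0181  0.0793] F [0.1 0.2 0.3] w 0.0302 gf 0.0
grip t11.47 box [-0.0322  0.0191  0.079 ] F [-0.2  6.7  1.5] w 0.009 gf 44.4
0.1 t11.79 box [-0.0289  0.0191  0.087 ] F [ 0.3  6.9 -1.4] w 0.0086 gf 43.7
0.2 t12.12 box [-0.0249  0.0191  0.0946] F [ 1.   7.2 -2.3] w 0.0087 gf 43.2
0.3 t12.44 box [-0.02    0.0191  0.1021] F [-0.6  6.6 -1.7] w 0.009 gf 42.9
0.4 t12.77 box [-0.0146  0.0191  0.1088] F [-0.5  6.7 -2.4] w 0.009 gf 42.4
0.5 t13.09 box [-0.0085  0.0191  0.1149] F [-1.5  7.2 -1.1] w 0.0088 gf 42.0
0.6 t13.42 box [-0.0015  0.0191  0.1206] F [-1.7  6.8 -0.5] w 0.0086 gf 41.7
0.7 t13.74 box [0.0059 0.0192 0.1254] F [-2.   6.3  0.1] w 0.0091 gf 41.4
0.8 t14.07 box [0.0135 0.0192 0.1295] F [-3.2  5.7  0.5] w 0.0092 gf 41.1
```

View pics/s4.png

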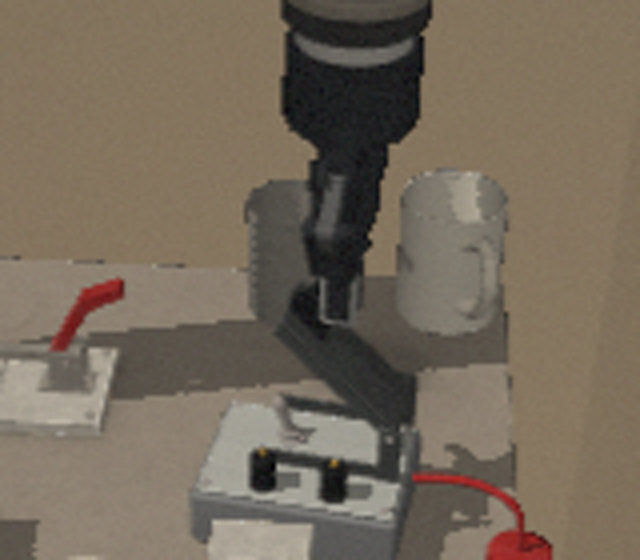

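The flap is up at about 0.8 rad, pinched at crop (335,310), with the toggle visible at (290,425). Forces are small, so I'll carry on opening to 1.83 rad.

```bash
sed -i 's/, \.018, \.079+a/, .019, .079+a/' h.py; python3 - <<'E'
from h import *
import cv2
for a in np.arange(.9,1.85,.1).tolist()+[1.835]:
    arc(a-.1,a,1,.06)
    if np.linalg.norm(r.read_state()["contact_force"])>22: print("stop",a); break
    if a>1.4: st("%.2f"%a)
r.hold(.2); st()
im,_=optics.get_image("side"); cv2.imwrite("pics/s5.png",cv2.resize(im[70:210,250:410],None,fx=4,fy=4,interpolation=cv2.INTER_CUBIC)[:,:,::-1])
E
```

```text
1.50 t16.22 box [0.0763 0.0193 0.1355] F [-1.6  5.3  4.9] w 0.0087 gf 39.0
1.60 t16.52 box [0.0851 0.0193 0.1328] F [0.5 4.2 6.1] w 0.0092 gf 39.0
1.70 t16.82 box [0.0935 0.0193 0.1293] F [0.8 4.5 5.6] w 0.0086 gf 39.1
1.80 t17.12 box [0.1015 0.0193 0.125 ] F [1.3 4.2 6.2] w 0.0087 gf 39.6
1.83 t17.37 box [0.1041 0.0193 0.1235] F [0.9 4.4 7.1] w 0.0089 gf 40.0
 t17.57 box [0.104  0.0193 0.1235] F [1.5 4.1 7.7] w 0.009 gf 40.0
```

View pics/s5.png

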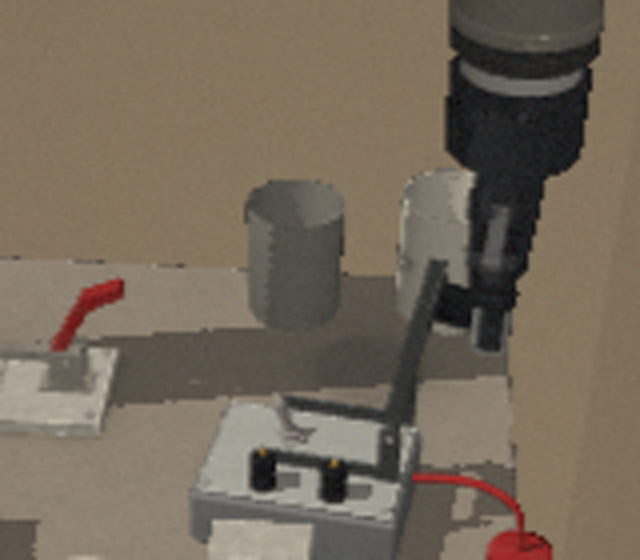

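The guard is fully open, leaning back past upright (flap edge at crop (437,265)), and the toggle is still off. I'll release it and flip the toggle.

```bash
python3 - <<'E'
from h import *
import cv2
command_gripper(.04); st("released")
p=tcp(1.835); r.move_straight(p+[0,0,.015],Q,speed=.05); r.move_straight(p+[0,0,.13],Q,speed=.2)
command_gripper(0)
r.move_straight(W(-.062,.019,.24),Q,speed=.25)
r.move_straight(W(-.062,.019,.075),Q,speed=.2)
h=r.move_straight(W(-.062,.019,.047),Q,speed=.06,max_force=6); st("down %s"%h)
if not h:
    h=r.move_straight(W(-.018,.019,.047),Q,speed=.03,max_force=10); st("pushed %s"%h)
r.hold(.3); st()
im,_=optics.get_image("side"); cv2.imwrite("pics/s6.png",cv2.resize(im[70:210,250:410],None,fx=4,fy=4,interpolation=cv2.INTER_CUBIC)[:,:,::-1])
E
```

```text
released t18.02 box [0.1028 0.0186 0.1219] F [-0.9 -0.   0.5] w 0.0402 gf 0.0
down False t22.06 box [-0.062   0.019   0.0469] F [0.1 0.4 0.7] w 0.0001 gf 0.0
pushed True t23.31 box [-0.0232  0.0187  0.0464] F [-2.   1.   1.9] w 0.0004 gf 1.0
 t23.61 box [-0.0234  0.0185  0.046 ] F [0.4 0.3 0.3] w 0.0004 gf 0.4
```

View pics/s6.png

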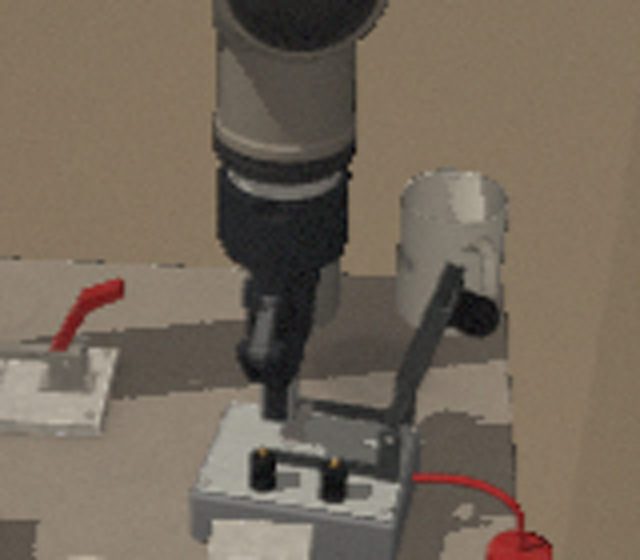

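The guard rests open on its stop (edge at crop (455,270)). The push ended at x ≈ -0.023, but the fingers hide the toggle, so I'll back off and look.

```bash
python3 - <<'E'
from h import *
import cv2
from see import cloud
r.move_straight(W(-.05,.019,.047),Q,speed=.1); r.move_straight(W(-.062,.019,.15),Q,speed=.25)
B=[]
for n in("side","top"):
    im,d=optics.get_image(n); P=cloud(n,d); m=optics.camera_model(n)
    q=P-np.array([C[0],C[1],0]); x=c*q[...,0]+s*q[...,1]; y=-s*q[...,0]+c*q[...,1]; z=q[...,2]
    k=(abs(x+.015)<.03)&(abs(y-.018)<.012)&(z>.053)&(z<.09)
    print(n,k.sum(),"high pts",np.round(np.c_[x[k],y[k],z[k]][np.argsort(-z[k])][:8],3).tolist())
    k=(abs(x-.075)<.05)&(abs(y-.018)<.022)&(z>.10)&(z<.2)   # open flap
    print("flap far end",[ (round(float(a),3),round(float(b),3)) for a,b in np.c_[x[k],z[k]][np.argsort(-z[k])][:200:20]])
    for X in ((-.0257,.018,.0723),(-.0043,.018,.0723)):
        X=W(*X); u=m["K"]@(m["R"]@X+m["t"]); print(n,(u[:2]/u[2]).round(1))
    if n=="side": B=cv2.resize(im[140:200,290:370],None,fx=8,fy=8,interpolation=cv2.INTER_CUBIC)
cv2.imwrite("pics/s7.png",B[:,:,::-1]); st()
E
```

```text
side 24 high pts [[-0.005, 0.016, 0.074], [-0.006, 0.021, 0.074], [-0.003, 0.022, 0.074], [-0.003, 0.018, 0.073], [-0.007, 0.014, 0.073], [-0.005, 0.015, 0.072], [-0.008, 0.019, 0.071], [-0.002, 0.017, 0.071]]
flap far end [(0.081, 0.174), (0.087, 0.171), (0.077, 0.166), (0.095, 0.164), (0.095, 0.16), (0.091, 0.156), (0.094, 0.153), (0.103, 0.15), (0.069, 0.143), (0.068, 0.122)]
side [318. 170.]
side [326.4 171.2]
top 23 high pts [[-0.005, 0.018, 0.074], [-0.003, 0.019, 0.074], [-0.007, 0.016, 0.074], [-0.008, 0.02, 0.073], [-0.008, 0.018, 0.073], [-0.005, 0.016, 0.072], [-0.009, 0.016, 0.072], [-0.005, 0.021, 0.072]]
flap far end [(0.079, 0.173), (0.081, 0.172), (0.078, 0.17), (0.089, 0.169), (0.099, 0.166), (0.1, 0.164), (0.102, 0.162), (0.076, 0.159), (0.075, 0.155), (0.075, 0.152)]
top [254.6 215.7]
top [256.4 206.7]
 t24.74 box [-0.0623  0.0187  0.149 ] F [-0.5  0.1  0.6] w -0.0003 gf 0.0
```

View pics/s7.png

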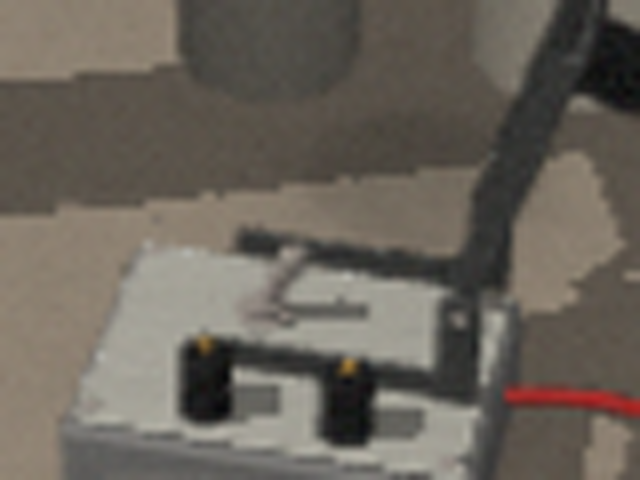

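The toggle tip now measures x ≈ -5 mm (crop (293,250)), which matches fully on (-4.3), and the guard is still open. I'll re-grip the tab and lower it in hand, checking the flap angle from depth on the way.

```bash
cat >> h.py <<'E'
def flap():
    from see import cloud
    o=[]
    for n in("side","top"):
        q=cloud(n,optics.get_image(n)[1])-np.array([C[0],C[1],0])
        x=.052-(c*q[...,0]+s*q[...,1]); y=-s*q[...,0]+c*q[...,1]; z=q[...,2]-.079; d=np.hypot(x,z)
        k=(y>-.005)&(y<.002)&(d>.025)&(d<.07)&(z>-.006)
        a=np.arctan2(z[k],x[k])-np.arcsin(.004/d[k]); o.append((int(k.sum()),np.round(np.percentile(a,[25,50,75]),2).tolist()) if k.any() else None)
    print("flap angle",o)
E
python3 - <<'E'
from h import *
import sys
flap()
command_gripper(.04)
r.move_straight(W(-.062,.019,.26),Q,speed=.25)
p=tcp(1.84); r.move_straight(p+[0,0,.14],Q,speed=.25); r.move_straight(p+[0,0,.03],Q,speed=.2)
h=r.move_straight(p,Q,speed=.05,max_force=5); st("at tab %s"%h)
command_gripper(0,50); st("grip")
if r.read_state()["grip_width"]<.007: sys.exit("missed")
a=1.84
while a>.95:
    b=a-.1; arc(a,b,1,.06); a=b
    if np.linalg.norm(r.read_state()["contact_force"])>22: print("force",a); break
    if round(a*100)%20==4: st("%.2f"%a)
flap(); print(a)
E
```

```text
flap angle [(59, [1.66, 1.74, 1.8]), (18, [1.7, 1.76, 1.79])]
at tab False t28.16 box [0.1034 0.019  0.122 ] F [-0.1 -0.9  0.6] w 0.0397 gf 0.0
grip t28.53 box [0.1035 0.0194 0.1224] F [0.2 2.8 2.1] w 0.0092 gf 51.4
1.64 t29.13 box [0.0878 0.0193 0.1307] F [ 2.8  4.  -2.6] w 0.0091 gf 49.2
1.44 t29.73 box [0.0709 0.0193 0.136 ] F [ 2.6  4.2 -3.3] w 0.0088 gf 48.8
1.24 t30.33 box [0.0536 0.0192 0.1381] F [ 3.4  4.5 -2.9] w 0.0092 gf 48.8
1.04 t30.93 box [0.0363 0.0192 0.137 ] F [ 4.1  4.3 -2.3] w 0.0092 gf 48.9
flap angle [(74, [0.87, 0.97, 1.03]), (8, [1.01, 1.02, 1.02])]
0.9399999999999994
```

The flap is following the hand (nominal 0.94, measured about 1.0). I'll keep lowering.

```bash
python3 - <<'E'
from h import *
a=.94
while a>.15:
    b=max(a-.1,.14); arc(a,b,1,.05); a=b
    if np.linalg.norm(r.read_state()["contact_force"])>25: print("force",a); break
    if a<.6: st("%.2f"%a)
flap(); 
arc(a,.06,1,.04); st("0.06"); flap()
h=r.move_straight(tcp(.06)-[.0,0,.016],Q,speed=.02,max_force=6); st("press %s"%h); flap()
E
```

```text
0.54 t32.63 box [-0.0029  0.0192  0.1187] F [5.3 2.5 3.3] w 0.0093 gf 57.8
0.44 t32.96 box [-0.0096  0.0192  0.1125] F [6.2 2.7 1.1] w 0.0091 gf 56.7
0.34 t33.28 box [-0.0157  0.0192  0.1057] F [6.4 3.  0.5] w 0.0095 gf 55.3
0.24 t33.61 box [-0.0212  0.0192  0.0985] F [7.  3.8 1.4] w 0.0093 gf 53.7
0.14 t33.93 box [-0.0262  0.0192  0.0905] F [5.  3.9 1. ] w 0.0088 gf 52.2
flap angle [(80, [0.09, 0.18, 0.24]), (35, [0.2, 0.22, 0.24])]
0.06 t34.36 box [-0.0296  0.0192  0.084 ] F [3.9 4.3 3.3] w 0.0087 gf 51.7
flap angle [(75, [-0.0, 0.1, 0.15]), (38, [0.13, 0.15, 0.16])]
press True t34.73 box [-0.03    0.0193  0.083 ] F [0.2 0.  4.1] w 0.0088 gf 52.2
flap angle [(77, [-0.01, 0.08, 0.13]), (42, [0.12, 0.14, 0.15])]
```

```bash
python3 - <<'E'
from h import *
import h
print("baseline shut:"); g=optics.get_image
class O: get_image=staticmethod(lambda n:(None,np.load(n+"0.npz")["d"]))
h.optics=O; flap(); h.optics=optics
st(); p=r.read_state()["eef_pos"]
for k in range(1,9):
    hit=r.move_straight(p-[0,0,.0015*k],Q,speed=.02,max_force=12); r.hold(.15); st("%d %s"%(k,hit))
    if hit or r.read_state()["contact_force"][2]>14: break
flap()
E
```

```text
baseline shut:
flap angle [(68, [-0.12, -0.05, -0.0]), (61, [-0.04, -0.01, 0.01])]
 t34.83 box [-0.03    0.0193  0.0831] F [-1.9  0.7  3. ] w 0.0092 gf 52.1
1 False t35.26 box [-0.0307  0.0192  0.0815] F [-1.3  2.5  5.6] w 0.0088 gf 52.5
2 False t35.66 box [-0.0312  0.0192  0.0799] F [-4.1  2.5  5. ] w 0.0093 gf 52.7
3 False t36.06 box [-0.0317  0.0192  0.0785] F [-5.6  3.7  7. ] w 0.0094 gf 53.2
4 False t36.46 box [-0.0322  0.0192  0.0768] F [-6.6  4.2  6.7] w 0.0095 gf 53.3
5 False t36.86 box [-0.0326  0.0192  0.0752] F [-7.3  3.1  6.5] w 0.0089 gf 53.5
6 False t37.26 box [-0.033   0.0192  0.0737] F [-8.7  4.7  8.2] w 0.0093 gf 53.9
7 False t37.66 box [-0.0333  0.0192  0.072 ] F [-8.9  4.6  8.1] w 0.0091 gf 54.0
8 False t38.06 box [-0.0335  0.0192  0.0709] F [-10.4   5.2  12.7] w 0.0092 gf 54.9
flap angle [(66, [-0.12, -0.03, 0.01]), (46, [-0.02, -0.01, 0.01])]
```

The flap angle now matches the shut baseline. I'll release, retreat and verify.

```bash
python3 - <<'E'
from h import *
command_gripper(.035); st("open")
p=r.read_state()["eef_pos"]; r.move_straight([p[0],p[1],p[2]+.04],Q,speed=.05); r.move_straight([p[0],p[1],.28],Q,speed=.25)
st(); flap()
import cv2
im,_=optics.get_image("side"); cv2.imwrite("pics/s8.png",cv2.resize(im[120:360,220:420],None,fx=2.5,fy=2.5,interpolation=cv2.INTER_CUBIC)[:,:,::-1])
E
```

```text
open t38.52 box [-0.03    0.0191  0.0708] F [-0.2 -0.4  0.3] w 0.035 gf 0.0
 t40.29 box [-0.0307  0.0188  0.2786] F [-0.   0.3 -0.6] w 0.0352 gf 0.0
flap angle [(70, [-0.12, -0.04, 0.0]), (57, [-0.02, -0.01, 0.01])]
```

View pics/s8.png

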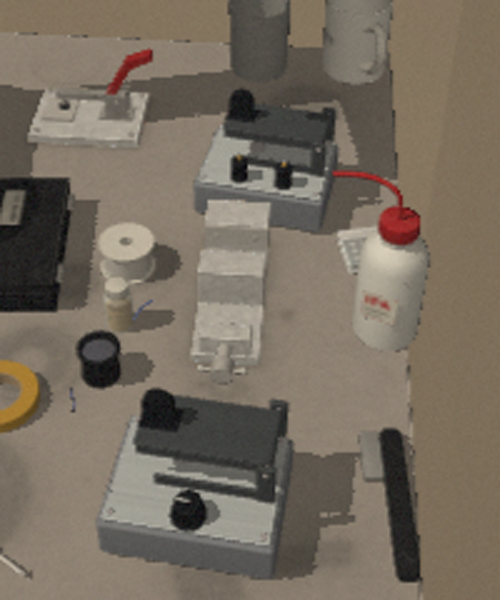

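Both guards are shut: the supply's at crop (275,125) and the heater's, untouched, at (205,430). The robot is clear of everything, so I'll hand the job in.

```bash
python3 -c "
from workcell import r
print(r.finish_job())"
```

```text
the job is handed in; nothing more can be done
None
```

I handed the job in at about 40 s of the 59 s limit: the supply box's toggle is flipped on and its guard was lowered in hand and is shut, the heater box was not touched, and `finish_job` returned no verdict.

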